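Feed a slide tray through the curing tunnel with a push stick

TASK

Lay the blue slide tray flat on the in-feed table of the curing tunnel (on the robot's left, with the flared guide fences), lined up with the low opening and not yet in it, and let go. Then take the yellow push stick and, with its nose behind the tray, push the tray through under the hood until it lies completely clear of the hood on the out-feed table; the gripper must not touch the tray once it has entered. Finally draw the stick back out and lay it down flat on the bench, handle up, keeping the tray level throughout and leaving the bottles, jar and beaker where they stand.

Things in the scene. Friction and masses are not known exactly. Their poses are not given: they have to be found in the camera images.
- tunnel_bed (a point): Middle of the curing tunnel (fixed; place varies, axes within 0.15 rad of the robot's), on the surface of its silver table, which is 14 mm above the bench and 100 mm wide (x +-50 mm). z up; the tray is fed along -y; -x faces the robot. White hood with orange shields: y -33 to +33 mm, top 52 mm above the table. Opening straight through it: 70 mm wide (x +-35), 24 mm high.
- tunnel_infeed (a point): Middle of the in-feed table, on its surface, 115 mm along +y from tunnel_bed, same axes. The in-feed table runs from the hood to 200 mm along +y from tunnel_bed, flat, without rails except two steel guide fences 14 mm high at the opening, flaring from x +-35 at the hood to x +-47, 68 mm along +y from tunnel_bed.
- tunnel_outfeed (a point): Middle of the out-feed table, on its surface, 105 mm along -y from tunnel_bed, same axes. The out-feed table runs from the hood to 179 mm along -y from tunnel_bed and ends there in a lip 8 mm high.
- tray: Blue plastic slide tray holding two glass slides, 60 (x) x 100 (y) x 18 (z) mm, about 0.12 kg, loose. Origin: centre of its underside; z up, y along its length (either end may lead). Starts flat on the bench in front of the tunnel, on the left or the right.
- push_stick: Yellow push stick, lying flat on the bench in front of the tunnel, left or right; 0.09 kg, loose. Origin: centre of its underside, midway along; z up; 190 mm long along y, nose at y = -95 mm. Bar 24 wide, 12 tall; nose a cross-bar 40 wide (x), 14 long, 12 tall. Upright handle with black ribs centred at y = +50: 20 wide (x), 52 long (y), its top at z = 60 mm.
- stick_nose (a point): Centre of the flat front face of the push stick's nose, 6 mm above the stick's underside; axes as the stick's, so it faces -y.
- reagent_b: small brown screw-cap bottle with blue cap, 30 mm across, 55 mm tall, in front of the tunnel; bystander. Origin: centre of its underside.
- beaker_water: clear glass beaker, about 70 mm across, 90 mm tall, behind the tunnel; bystander. Origin: centre of its underside.
- sample_jar_2: clear jar with white contents and yellow cap, 52 mm across, 66 mm tall, behind the tunnel; bystander. Origin: centre of its underside.
- reagent_c: clear screw-cap bottle with a green band and white cap, 43 mm across, 86 mm tall, behind the tunnel; bystander. Origin: centre of its underside.

How it is judged (in metres and radians):
On the way, in this order (a step that is already met when the one before it is completed fails the run):
1. the tray lies let go and flat on the in-feed table, in front of the opening and lined up with it (centre within 25 mm of the middle line, within 0.25 rad) (y of tray in the frame of tunnel_bed between 0.07 and 0.155 m and x of tray in the frame of tunnel_bed between -0.025 and 0.025 m and z of tray in the frame of tunnel_bed between -0.004 and 0.005 m and angle between the y axis of tray and the y axis of tunnel_bed, either way round below 0.25 rad and contact force between the fingers and tray below 0.1 N), for 0.2 s.
2. the tray is part-way under the hood with the stick's nose close behind it (y of tray in the frame of tunnel_bed between -0.06 and 0.04 m and x of tray in the frame of tunnel_bed between -0.03 and 0.03 m and z of tray in the frame of tunnel_bed between -0.004 and 0.006 m and horizontal distance between stick_nose and tray below 0.068 m and z of stick_nose in the frame of tunnel_bed below 0.024 m and contact force between the fingers and push_stick above 0.5 N), for 0.1 s.
At the end, for the whole second after the job is handed in: The tray lies flat and at rest on the out-feed table, its whole length past the hood (its centre 81 to 135 mm beyond the tunnel's middle, within 40 mm of the middle line); the push stick lies flat on its underside on the bench, not on the tunnel, at rest and let go (y of tray in the frame of tunnel_bed between -0.135 and -0.081 m and x of tray in the frame of tunnel_bed between -0.04 and 0.04 m and z of tray in the frame of tunnel_bed between -0.004 and 0.005 m and angle between tray's own z axis and vertical below 0.06 rad and linear speed of each of tray, push_stick below 0.01 m/s and height (world z) of push_stick between -0.004 and 0.006 m and angle between push_stick's own z axis and vertical below 0.1 rad); the robot touches nothing.
It fails at once if the gripper touches the tray once it has entered the opening (y of tray in the frame of tunnel_bed below 0.06 m and x of tray in the frame of tunnel_bed between -0.04 and 0.04 m and z of tray in the frame of tunnel_bed below 0.03 m and contact force between the arm and tray above 0.3 N).
It fails at once if the gripper's fingers touch the tray once it has entered the opening (y of tray in the frame of tunnel_bed below 0.06 m and x of tray in the frame of tunnel_bed between -0.04 and 0.04 m and z of tray in the frame of tunnel_bed below 0.03 m and contact force between the fingers and tray above 0.3 N).
It fails at once if the tray is tipped by more than 0.35 rad (angle between tray's own z axis and vertical above 0.35 rad).
It fails at once if a bystander is moved more than 30 mm or knocked over (distance of any of reagent_b, beaker_water, sample_jar_2, reagent_c from where it was at the start of the episode above 0.03 m or angle between any of reagent_b, beaker_water, sample_jar_2, reagent_c's own z axis and vertical above 0.5 rad).
It also fails if it takes over 72 s, if anything falls off the work surface, if the arm or the gripper's body presses on something with over 40 N, if the wrist force passes 120 N, or if a joint passes its speed limit or range.

ROBOT

A 6-joint arm with a two-finger parallel gripper is mounted at the origin on a cart in front of the work surface, level with it; the furniture and walls round the work are solid. World frame = base frame: x ahead of the robot, y to its left, z up, the work surface at z = 0. Lengths are in mm, angles in rad, forces in N, time in s.
With the tool pointing down it reaches from about 300 to 775 mm from the base axis. Payload 14.6 kg.
Tool frame: the origin (TCP) lies at the very end of the fingers, on their centre line; the grasp point (between the pads) lies 19 mm behind it; z points along the fingers, y is the line along which they close (so a half turn about z gives the same grasp; the last joint's range is limited). The gripper opens to 94 mm and grips with 3 to 60 N. Pads are 16 mm wide; open, the fingers measure 119 mm over their backs; the gripper's body (75 mm by 177 mm) begins 78 mm behind the grasp point.
Start: joints at [-1.264, 0.3, 1.521, -0, 1.321, -0.067], TCP at [200.828, -512.013, 205.446] pointing down, gripper open.
Joint ranges: [-3.03, 3.03], [-0.79, 2.21], [0.23, 2.52], [-1.04, 4.18], [0, 3.07], [-2.55, 2.55]. Speed limits (rad/s): [2.22, 2.22, 2.57, 3.14, 3.14, 3.14].

INTERFACE

Orientations are given as [roll, pitch, yaw] about the fixed x, y, z axes, in that order (R = Rz(yaw) Ry(pitch) Rx(roll)).
In Python, from cell import manip, optics gives the robot as it stands.
- The arm moves only by the shell command python3 -m crank 'ROWS' [FORCE]. ROWS is JSON, a list of rows, each a list of 7 numbers: the opening in per cent of the stroke, from 0 (shut) to 100 (fully open), then the shift along the tool's x, y, z in mm, then the turn, a rotation vector about the tool's x, y, z in rad. A call has 1 to 10 rows; each row is the pose to reach, as a shift and turn from the pose commanded when the call began, along the tool's axes at that moment; what a row does not reach only later rows make up. A row lasts 1/10 s, in which the tool goes at most 50 mm and 8.59 degrees, less where a joint would pass 70% of its speed; a pose out of reach is approached as far as the arm can. A call with a gripper value outside its range is refused whole. The fingers move at their own pace and stop on an object; FORCE is the grip in N (left out, the last holds). Time passes only in rows, so rows that repeat a pose let the fingers close. It gives the time, the measured TCP pose, the force, the opening and the grip force at its end, in the units of the state.
- manip.read_state(): the state, without advancing time (a new reading comes with each control period).
- optics.camera(name): name is "scene" or "top"; returns (picture, depth): 420x560x3 uint8, red, green, blue; 420x560 float32, mm along the optical axis (not along the pixel's ray), 0 where there is no reading.
- optics.calibration(name): a dict with "camera_matrix" (3x3 intrinsics, pixels), "R" (3x3) and "t" (3): a world point X has camera coordinates R X + t. Camera axes: x right, y down, z forward; pixel columns grow to the right and rows downward; lengths in mm; the calibration is good to about 2 mm. A picture is of the moment at which its call begins. calibration takes no time and is no camera call.
- manip.sign_off(): hands the job in; it is judged then, once.
The state is a dict: "clock": time; "joints": joint angles; "qd": joint speeds; "effort": joint torques, N m; "eef_pos": TCP position; "eef_rot": TCP orientation; "wrist_force": force on the tool from outside, world axes, zero at the start; "moment": the same for the moment, N m; "finger_gap": finger opening in mm; "finger_force": force on a finger pad.
Only numpy, scipy, OpenCV 4.12 (cv2) and the standard library are available. Lean on these libraries where they do the work, as an engineer would, in place of code of your own. Each camera call takes 0.05 s, during which the arm holds its last target. There are 200 camera calls.

## Working session

There is one attempt and no reset: what is moved stays moved. The work goes in short steps, Python scripts to look and compute and a shell command to move; the robot and the scene stay as the last step left them, time stands still between calls to the robot, and variables do not carry over. Pictures are saved under pics/ and viewed, at most 10 in all, crops included, and the job is handed in when it is done.

```bash
mkdir -p pics; ls
python3 - <<'E'
from cell import manip, optics
import cv2,numpy as np
print(manip.read_state())
for n in("scene","top"):
    p,d=optics.camera(n); cv2.imwrite(f"pics/{n}0.png",p[...,::-1]); np.savez(f"{n}0.npz",p=p,d=d)
    c=optics.calibration(n); print(n,c)
E
```

```text
pics
{'clock': 0.0, 'joints': array([-1.26358596e+00,  3.00487877e-01,  1.52155217e+00,  2.13247241e-07,
        1.32071840e+00, -6.65662932e-02]), 'qd': array([ 1.78685281e-04, -4.26538651e-05, -1.96507907e-04,  1.72763750e-03,
        2.50552666e-05,  4.85363355e-04]), 'effort': array([ 6.81593501e-04, -5.31808984e+01, -3.52738309e+01,  7.09606684e-02,
        2.44831044e-02, -7.99577151e-05]), 'eef_pos': array([ 200.76057609, -511.77473669,  204.88936414]), 'eef_rot': array([-3.14042946e+00, -7.77512819e-05,  3.73776559e-01]), 'wrist_force': array([ 0.04105921, -0.20312202,  0.00486043]), 'moment': array([-0.00581615, -0.01632381, -0.02283261]), 'finger_force': 0.0, 'finger_gap': 93.98342008056139}
scene {'camera_matrix': array([[434.74775347,   0.        , 280.15887472],
       [  0.        , 434.74775347, 211.63518269],
       [  0.        ,   0.        ,   1.        ]]), 'R': array([[-0.82337979, -0.56748662,  0.00215506],
       [-0.36677357,  0.52925499, -0.76509235],
       [ 0.4330391 , -0.630752  , -0.64391696]]), 't': array([447.79242031, 285.71838187, 632.71228085])}
top {'camera_matrix': array([[480.31691526,   0.        , 273.00026808],
       [  0.        , 480.31691526, 203.14899601],
       [  0.        ,   0.        ,   1.        ]]), 'R': array([[-0.01283693, -0.99991707,  0.00103689],
       [-0.98342161,  0.01243757, -0.18090674],
       [ 0.18087884, -0.00334198, -0.98349971]]), 't': array([ -54.98573086,  568.38896395, 1256.34939428])}
```

View pics/top0.png

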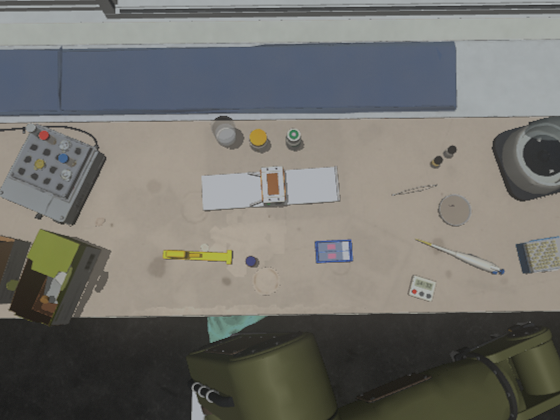

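View pics/scene0.png

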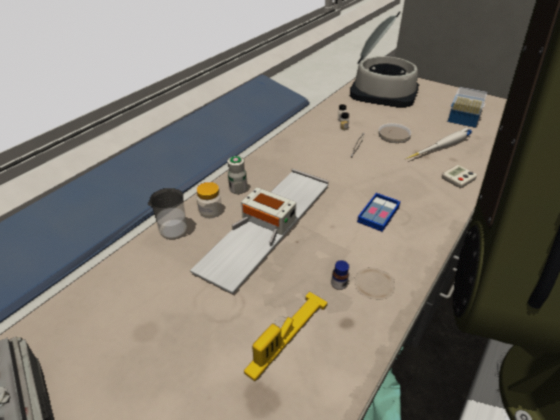

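The top view shows the tray at (334,251), the stick at (198,256) with its nose on the right at 232, the small bottle at (251,261), and the tunnel hood at (273,185) with the in-feed table to the left. Next I'll measure them.

```bash
cat > h.py <<'E'
import numpy as np, cv2
from cell import manip, optics
def ray(n,uv,z):
    c=optics.calibration(n);K,R,t=c["camera_matrix"],c["R"],c["t"]
    uv=np.atleast_2d(uv).astype(float); d=(np.c_[uv,np.ones(len(uv))]@np.linalg.inv(K).T)@R
    o=-R.T@t; return (o+d*((z-o[2])/d[:,2])[:,None])[:,:2]
def blob(m,roi):
    z=np.zeros_like(m,np.uint8); x0,y0,x1,y1=roi; z[y0:y1,x0:x1]=m[y0:y1,x0:x1]
    cs,_=cv2.findContours(z,cv2.RETR_EXTERNAL,cv2.CHAIN_APPROX_NONE)
    return max(cs,key=cv2.contourArea)[:,0,:]
def rect(n,c,z):
    r=cv2.minAreaRect(ray(n,c,z).astype(np.float32)); (cx,cy),(w,h),a=r
    b=cv2.boxPoints(r); e=[b[1]-b[0],b[2]-b[1]]; v=max(e,key=np.linalg.norm)
    yaw=np.arctan2(-v[0],v[1]);yaw=(yaw+np.pi/2)%np.pi-np.pi/2   # long axis = y
    return np.round([cx,cy,w,h],1),round(float(yaw),3)
def masks(p):
    H,S,V=cv2.split(cv2.cvtColor(p,cv2.COLOR_RGB2HSV))
    return dict(blue=(H>105)&(H<130)&(S>130),yel=(H>20)&(H<32)&(S>150)&(V>90),
        white=(S<40)&(V>150),org=(H<14)&(S>150)&(V>90))
E
python3 - <<'E'
from h import *
p=np.load('top0.npz')['p'];m=masks(p)
print('tray',rect('top',blob(m['blue'],(305,230,365,275)),18))
c=blob(m['yel'],(150,235,243,275));print('stick z12',rect('top',c,12))
q=ray('top',c,12);
for y in np.arange(q[:,1].min(),q[:,1].max(),8):
    s=q[abs(q[:,1]-y)<4]; print(round(y),s[:,0].min().round(),s[:,0].max().round(),end=' | ')
cl=blob(m['white'],(195,160,262,220));cr=blob(m['white'],(284,160,345,210))
print('\nleft',rect('top',cl,14),'right',rect('top',cr,14),'both',rect('top',np.r_[cl,cr],14))
print(ray('top',cv2.boxPoints(cv2.minAreaRect(np.r_[cl,cr])),14))
print('org',rect('top',blob(m['org'],(255,160,290,210)),66))
print('bottle',rect('top',blob(m['blue'],(240,252,262,272)),55))
q=cv2.resize(np.hstack([p[155:275,150:350]]),None,fx=4,fy=4,interpolation=cv2.INTER_CUBIC);cv2.imwrite('pics/z.png',q[...,::-1])
E
```

```text
tray (array([ 436.1, -180. ,   55. ,    4.1]), -1.517)
stick z12 (array([427.1, 114.4,  35.7, 113. ]), 0.003)
58 409.0 445.0 | 66 410.0 445.0 | 74 418.0 437.0 | 82 418.0 437.0 | 90 421.0 437.0 | 98 418.0 437.0 | 106 418.0 437.0 | 114 418.0 440.0 | 122 421.0 440.0 | 130 421.0 441.0 | 138 421.0 441.0 | 146 421.0 441.0 | 154 422.0 441.0 | 162 424.0 441.0 | 170 425.0 441.0 | 
left (array([616.3,  65. , 188.8, 170. ]), -0.013) right (array([ 627.4, -179.6,  171.7,  141.7]), -0.013) both (array([614.8, -52.9, 424.8, 170. ]), -0.013)
[[ 702.46502827  158.35913203]
 [ 697.13472491 -266.38982046]
 [ 527.18452305 -259.66029962]
 [ 532.45037496  155.54896149]]Traceback (most recent call last):
  File "<stdin>", line 11, in <module>
  File "h.py", line 10, in blob
    return max(cs,key=cv2.contourArea)[:,0,:]
           ~~~^^^^^^^^^^^^^^^^^^^^^^^^
ValueError: max() iterable argument is empty
```

Run:
```python
from h import *
p=np.load('top0.npz')['p']
h=cv2.cvtColor(p,cv2.COLOR_RGB2HSV)
for k,(u,v) in dict(table=(220,192),table2=(310,185),bench=(250,225),bench2=(200,225),trayrim=(334,241),traymid=(345,257),org=(273,184),handle=(180,256),nose=(230,256),bar=(210,256),hood=(264,190),cap=(251,262)).items(): print(k,h[v-1:v+2,u-1:u+2].reshape(-1,3).tolist()[::3])
q=cv2.resize(p[155:285,150:360],None,fx=3.8,fy=3.8,interpolation=cv2.INTER_CUBIC);cv2.imwrite('pics/z.png',q[...,::-1])
```

```text
table [[107, 10, 179], [110, 9, 179], [107, 10, 179]]
table2 [[107, 10, 179], [109, 11, 180], [107, 10, 179]]
bench [[17, 32, 168], [17, 32, 168], [17, 32, 168]]
bench2 [[17, 33, 163], [18, 34, 163], [16, 33, 163]]
trayrim [[111, 93, 137], [110, 139, 156], [109, 56, 124]]
traymid [[105, 9, 179], [110, 9, 179], [105, 6, 180]]
org [[13, 128, 137], [13, 128, 137], [12, 128, 137]]
handle [[30, 158, 173], [27, 163, 167], [23, 153, 128]]
nose [[31, 158, 176], [31, 158, 176], [31, 157, 175]]
bar [[31, 157, 175], [31, 157, 174], [31, 156, 175]]
hood [[103, 10, 181], [100, 9, 179], [95, 9, 178]]
cap [[117, 102, 118], [117, 102, 117], [117, 100, 117]]
```

View pics/z.png

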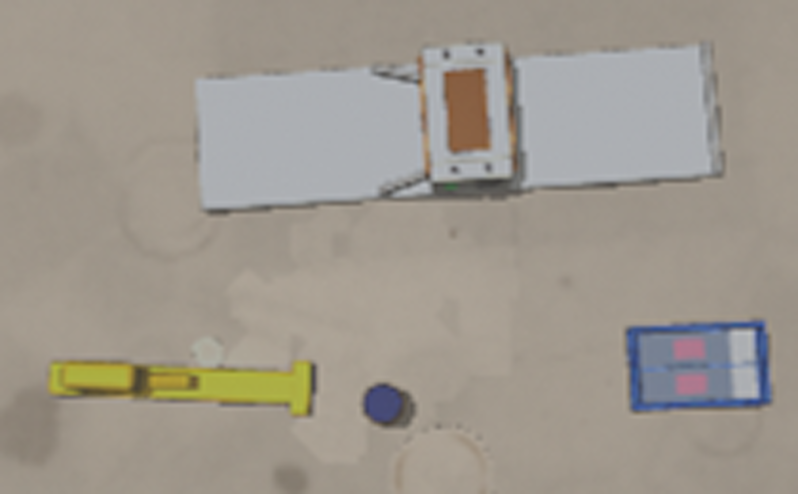

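The enlarged crop shows the table running from (197,80) to (720,175), with its end lip on the right. The tray is at about (700,366), and the stick spans x 50 to 313 with its handle on the left.

```bash
cat >> h.py <<'E'
F=4
def up(p): return cv2.resize(p,None,fx=F,fy=F,interpolation=cv2.INTER_CUBIC)
def masks(p):
    H,S,V=cv2.split(cv2.cvtColor(up(p),cv2.COLOR_RGB2HSV))
    return dict(blue=(H>100)&(H<130)&(S>60),yel=(H>18)&(H<36)&(S>90)&(V>60),
        white=(H>85)&(H<130)&(S<22)&(V>160),org=(H<16)&(S>90)&(V>90))
def blobs(m,*roi):
    return (blob(m,[F*r for r in roi])+.5)/F-.5
E
cat > meas.py <<'E'
from h import *
def tray(p,z,*roi): return rect('top',blobs(masks(p)['blue'],*roi),z)
def stick(p,dz,*roi):
    q=ray('top',blobs(masks(p)['yel'],*roi),dz+12); return q
E
python3 - <<'E'
from meas import *
p=np.load('top0.npz')['p'];m=masks(p)
print('tray',tray(p,18,305,230,365,275))
q=stick(p,0,150,235,243,275)
for y in np.arange(q[:,1].min(),q[:,1].max()+3,8):
    s=q[abs(q[:,1]-y)<3]; print(round(y),s[:,0].min().round(),s[:,0].max().round(),end=' | ')
print(q.min(0),q.max(0))
b=blobs(m['white'],195,155,345,220)
print('white',rect('top',b,14))
t=ray('top',b,14); 
for n,lo,hi in(('in',70,185),('out',-170,-45)): pass
for y in np.arange(t[:,1].min(),t[:,1].max()+3,12):
    s=t[abs(t[:,1]-y)<4]; print(round(y),s[:,0].min().round(1),s[:,0].max().round(1),end=' | ')
print(t.min(0),t.max(0))
print('org',rect('top',blobs(m['org'],264,170,284,198),66))
print('bottle',rect('top',blobs(m['blue'],240,252,262,272),55))
s=np.load('scene0.npz')['p'];ms=masks(s)
print('scene tray',rect('scene',blobs(ms['blue'],350,185,405,235),18))
print('scene stickbar',ray('scene',blobs(ms['yel'],235,285,335,380),0).min(0),ray('scene',blobs(ms['yel'],235,285,335,380),12).min(0))
E
```

```text
tray (array([ 438.9, -226.7,   60.7,  101.3]), 0.029)
53 408.0 446.0 | 61 407.0 447.0 | 69 407.0 446.0 | 77 416.0 440.0 | 85 416.0 440.0 | 93 417.0 440.0 | 101 417.0 441.0 | 109 417.0 441.0 | 117 417.0 442.0 | 125 418.0 442.0 | 133 419.0 442.0 | 141 420.0 443.0 | 149 420.0 443.0 | 157 421.0 443.0 | 165 421.0 444.0 | 173 421.0 444.0 | 181 422.0 446.0 | 189 422.0 447.0 | 197 422.0 447.0 | 205 423.0 448.0 | 213 424.0 448.0 | 221 424.0 448.0 | 229 424.0 449.0 | 237 424.0 448.0 | 245 426.0 446.0 | [407.05848178  53.43206797] [448.99502762 244.67859388]
white (array([612.4,  55.4,  97.7, 164. ]), 0.057)
-27 584.4 650.8 | -15 580.3 653.1 | -3 576.2 655.4 | 9 567.7 663.6 | 21 565.8 663.0 | 33 565.2 661.7 | 45 565.3 661.8 | 57 564.1 661.3 | 69 562.8 659.9 | 81 562.9 659.4 | 93 563.1 658.8 | 105 560.5 658.2 | 117 560.5 656.9 | 129 560.7 657.0 | 141 619.5 656.4 | [560.48434993 -27.10805814] [663.64302038 139.53477294]
org (array([619.4, -61. ,  57.9,  27.9]), -1.511)
bottle (array([ 4.125e+02, -4.000e-01,  2.460e+01,  2.380e+01]), -0.013)
scene tray (array([ 433.7, -217.6,   63.3,  116.7]), 0.037)
scene stickbar [405.16144458  44.59374989] [401.21321542  53.37491701]
```

```bash
cat >> h.py <<'E'
from scipy.spatial.transform import Rotation as Ro
def to(x,y,z,psi):
    s=manip.read_state(); R=Ro.from_euler('xyz',s['eef_rot']); T=Ro.from_euler('xyz',[np.pi,0,psi])
    print('clock',s['clock'].__round__(2),'pos',s['eef_pos'].round(1),'rot',s['eef_rot'].round(3),'gap',round(s['finger_gap'],1),'F',round(s['finger_force'],1),'W',s['wrist_force'].round(1))
    print('move',R.inv().apply(np.array([x,y,z])-s['eef_pos']).round(1),'turn',(R.inv()*T).as_rotvec().round(3))
E
python3 -c "
from h import *
to(439,-226.7,90,1.6)"
```

```text
clock 0.1 pos [ 200.8 -511.8  204.9] rot [-3.141 -0.     0.374] gap 93.9 F 0.0 W [ 0.8 -0.9  0.4]
move [ 325.9 -178.3  115.2] turn [-1.000e-03 -1.000e-03 -1.226e+00]
```

```bash
python3 -m crank '[[100,33,-18,12,0,0,-0.13],[100,65,-36,23,0,0,-0.26],[100,98,-54,35,0,0,-0.39],[100,130,-71,46,0,0,-0.52],[100,163,-89,58,0,0,-0.65],[100,196,-107,70,0,0,-0.78],[100,230,-125,81,0,0,-0.91],[100,262,-143,92,0,0,-1.04],[100,294,-160,104,0,0,-1.14],[100,325.9,-178.3,115,0,0,-1.226]]'; python3 -m crank '[[100,0,0,0,0,0,0]]'
python3 -c "
from h import *
to(439,-226.7,3,1.6)"
```

```text
clock: 1.1
eef_pos: [439.8, -225.7, 89.8]
eef_rot: [-3.141, -0.0, 1.604]
wrist_force: [0.5, -0.6, 0.6]
finger_gap: 94.1
finger_force: 0.0
clock: 1.2
eef_pos: [440.2, -223.9, 88.9]
eef_rot: [-3.14, -0.002, 1.606]
wrist_force: [0.1, -1.1, -0.2]
finger_gap: 94.2
finger_force: 0.0
clock 1.2 pos [ 440.2 -223.9   88.9] rot [-3.140e+00 -2.000e-03  1.606e+00] gap 94.2 F 0.0 W [ 0.1 -1.1 -0.2]
move [-2.9 -1.1 85.9] turn [-0.002 -0.002  0.006]
```

```bash
python3 -m crank '[[100,0,0,30,0,0,0],[100,0,0,60,0,0,0],[100,0,0,78,0,0,0],[100,0,0,86,0,0,0],[100,0,0,86,0,0,0],[50,0,0,86,0,0,0],[30,0,0,86,0,0,0],[30,0,0,86,0,0,0],[30,0,0,86,0,0,0],[30,0,0,86,0,0,0]]' 15;  python3 -m crank '[[30,0,0,0,0,0,0],[30,0,0,0,0,0,0],[30,0,0,0,0,0,0]]'
python3 -c "
from h import *
to(439,-226.7,100,1.6)"
```

```text
clock: 2.2
eef_pos: [439.3, -227.1, 4.8]
eef_rot: [3.141, 0.0, 1.6]
wrist_force: [-1.3, 1.0, 4.3]
finger_gap: 59.6
finger_force: 15.0
clock: 2.5
eef_pos: [439.2, -227.1, 4.8]
eef_rot: [3.141, 0.0, 1.6]
wrist_force: [-1.7, 1.3, 5.0]
finger_gap: 59.7
finger_force: 15.0
clock 2.5 pos [ 439.2 -227.1    4.8] rot [3.141 0.    1.6  ] gap 59.7 F 15.0 W [-1.7  1.3  5. ]
move [  0.4  -0.2 -95.2] turn [ 0.  0. -0.]
```

```bash
python3 -m crank '[[30,0,0,-15,0,0,0],[30,0,0,-40,0,0,0],[30,0,0,-70,0,0,0],[30,0,0,-95,0,0,0],[30,0,0,-100,0,0,0],[30,0,0,-100,0,0,0]]'
python3 -c "
from h import *
to(612.7,47.8,104.8,1.628)"
```

```text
clock: 3.1
eef_pos: [439.2, -227.1, 104.4]
eef_rot: [3.141, 0.0, 1.6]
wrist_force: [-0.1, 0.8, -1.0]
finger_gap: 59.8
finger_force: 15.0
clock 3.1 pos [ 439.2 -227.1  104.4] rot [3.141 0.    1.6  ] gap 59.8 F 15.0 W [-0.1  0.8 -1. ]
move [269.7 181.4  -0.4] turn [ 0.001  0.    -0.028]
```

```bash
python3 -m crank '[[30,15,10,0,0,0,0],[30,45,30,0,0,0,0],[30,80,54,0,0,0,-0.01],[30,115,77,0,0,0,-0.015],[30,150,101,0,0,0,-0.02],[30,185,124,0,0,0,-0.028],[30,220,148,0,0,0,-0.028],[30,250,168,0,0,0,-0.028],[30,265,178,0,0,0,-0.028],[30,269.7,181.4,0,0,0,-0.028]]';python3 -m crank '[[30,0,0,0,0,0,0],[30,0,0,0,0,0,0],[30,0,0,0,0,0,0]]'
python3 - <<'E'
from h import *
to(612.7,47.8,19,1.628)
p,d=optics.camera('top');np.savez('top1.npz',p=p,d=d);cv2.imwrite('pics/t1.png',up(p[150:260,170:350])[...,::-1])
E
```

```text
clock: 4.1
eef_pos: [612.4, 49.5, 102.1]
eef_rot: [-3.139, -0.0, 1.63]
wrist_force: [-0.4, 0.1, -1.2]
finger_gap: 59.9
finger_force: 15.0
clock: 4.4
eef_pos: [612.2, 46.8, 104.3]
eef_rot: [-3.141, 0.0, 1.627]
wrist_force: [0.2, 0.1, -0.8]
finger_gap: 59.8
finger_force: 15.0
clock 4.4 pos [612.2  46.8 104.3] rot [-3.141  0.     1.627] gap 59.8 F 15.0 W [ 0.2  0.1 -0.8]
move [ 1.   0.6 85.3] turn [-0.     0.    -0.001]
```

View pics/t1.png

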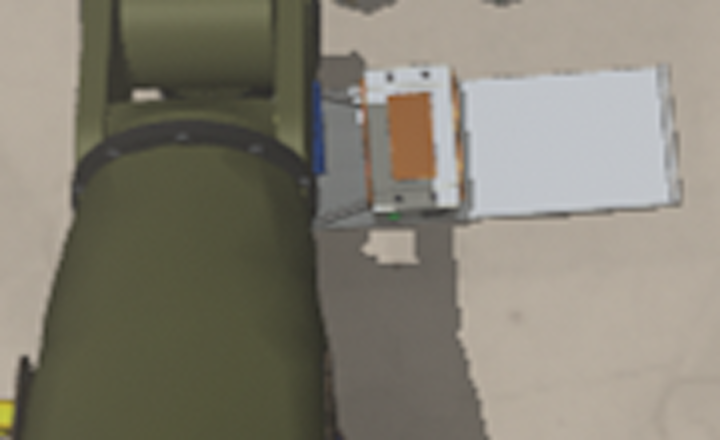

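The arm hides most of the tray. Its blue front edge shows at (319,128), between the fences and short of the hood, so I'll lower it and release.

```bash
python3 -m crank '[[30,1,0.5,20,0,0,0],[30,1,0.5,45,0,0,0],[30,1,0.5,65,0,0,0],[30,1,0.5,78,0,0,0],[30,1,0.5,83,0,0,0],[30,1,0.5,85.5,0,0,0],[30,1,0.5,85.5,0,0,0],[70,1,0.5,85.5,0,0,0],[80,1,0.5,85.5,0,0,0],[80,1,0.5,85.5,0,0,0]]';python3 -m crank '[[80,0,0,0,0,0,0],[80,0,0,-10,0,0,0],[80,0,0,-40,0,0,0],[80,0,0,-80,0,0,0],[80,0,0,-120,0,0,0]]'
python3 - <<'E'
from h import *
to(433.8,198.7,125,np.pi/2-.05)
E
```

```text
clock: 5.45
eef_pos: [613.3, 48.9, 19.5]
eef_rot: [3.141, 0.0, 1.628]
wrist_force: [0.6, -0.4, 1.0]
finger_gap: 74.6
finger_force: 0.0
clock: 5.95
eef_pos: [612.8, 48.8, 141.0]
eef_rot: [-3.142, -0.0, 1.628]
wrist_force: [0.2, 0.3, 0.6]
finger_gap: 75.1
finger_force: 0.0
clock 5.95 pos [612.8  48.8 141. ] rot [-3.142 -0.     1.628] gap 75.1 F 0.0 W [0.2 0.3 0.6]
move [ 159.8 -170.2   16. ] turn [-0.    -0.     0.107]
```

```bash
python3 -m crank '[[60,20,-22,0,0,0,0.02],[60,50,-53,4,0,0,0.04],[60,80,-85,8,0,0,0.06],[60,110,-117,12,0,0,0.08],[60,140,-148,16,0,0,0.1],[60,155,-165,16,0,0,0.107],[60,159.8,-170.2,16,0,0,0.107],[60,159.8,-170.2,16,0,0,0.107],[60,159.8,-170.2,16,0,0,0.107]]'
python3 - <<'E'
from meas import *
p,d=optics.camera('top');np.savez('top2.npz',p=p);cv2.imwrite('pics/t2.png',up(p[150:280,160:350])[...,::-1])
print(tray(p,32,190,165,264,215))
m=masks(p);t=ray('top',blobs(m['white'],282,160,345,212),14)
for y in np.arange(t[:,1].min(),t[:,1].max(),12):
    s=t[abs(t[:,1]-y)<4]; print(round(y),s[:,0].min().round(1),s[:,0].max().round(1),end=' | ')
to(433.8,198.7,25,np.pi/2-.05)
E
```

```text
clock: 6.85
eef_pos: [434.9, 198.3, 123.4]
eef_rot: [3.141, -0.0, 1.521]
wrist_force: [0.8, 0.7, 0.2]
finger_gap: 56.5
finger_force: 0.0
(array([613.5,  48.3,  62.1, 101.5]), 0.061)
-246 592.4 612.5 | -234 580.4 677.3 | -222 579.1 676.8 | -210 579.2 676.2 | -198 578.6 675.6 | -186 576.7 675.0 | -174 576.8 674.4 | -162 576.3 673.8 | -150 575.7 673.2 | -138 574.4 672.0 | -126 574.5 671.4 | -114 574.0 670.8 | -102 572.7 670.2 | clock 6.9 pos [434.9 198.1 123.2] rot [ 3.141 -0.     1.52 ] gap 56.6 F 0.0 W [ 0.2 -0.5  1. ]
move [ 0.5 -1.2 98.2] turn [ 0.    -0.    -0.001]
```

View pics/t2.png

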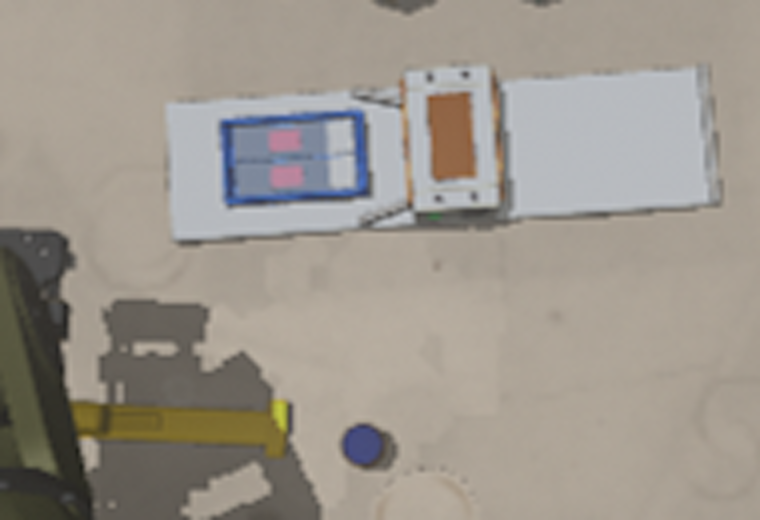

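The tray now lies lined up on the in-feed table, centred at about (294,158) in the crop. Next I'll take the stick.

```bash
python3 -m crank '[[60,0,-1,30,0,0,0],[60,0,-1,65,0,0,0],[60,0,-1,88,0,0,0],[60,0,-1,98,0,0,0],[60,0,-1,98,0,0,0],[30,0,-1,98,0,0,0],[10,0,-1,98,0,0,0],[10,0,-1,98,0,0,0],[10,0,-1,98,0,0,0],[10,0,-1,98,0,0,0]]' 40;  python3 -m crank '[[10,0,0,0,0,0,0],[10,0,0,0,0,0,0],[10,0,0,0,0,0,0]]'
python3 -m crank '[[10,0,0,-15,0,0,0],[10,0,0,-40,0,0,0],[10,0,0,-65,0,0,0],[10,0,0,-80,0,0,0],[10,0,0,-80,0,0,0]]'
python3 - <<'E'
from meas import *
a=.057; b=np.array([619.2,-62]); ya=np.array([-np.sin(a),np.cos(a)])
print(b+ya*327)
to(*(b+ya*327),105,np.pi/2+a)
E
```

```text
clock: 7.9
eef_pos: [433.2, 198.8, 25.3]
eef_rot: [3.141, -0.0, 1.521]
wrist_force: [0.3, 0.3, -0.4]
finger_gap: 19.9
finger_force: 9.6
clock: 8.2
eef_pos: [433.2, 198.8, 25.3]
eef_rot: [3.141, -0.0, 1.521]
wrist_force: [-1.4, -0.4, 6.2]
finger_gap: 19.6
finger_force: 40.0
clock: 8.7
eef_pos: [433.8, 199.1, 106.5]
eef_rot: [3.139, -0.001, 1.521]
wrist_force: [0.1, 0.2, -1.1]
finger_gap: 19.9
finger_force: 40.0
[600.57109138 264.46893231]
clock 8.7 pos [433.8 199.1 106.5] rot [ 3.139e+00 -1.000e-03  1.521e+00] gap 19.9 F 40.0 W [ 0.1  0.2 -1.1]
move [ 73.6 163.3   2.1] turn [ 0.003 -0.001 -0.107]
```

```bash
python3 -m crank '[[10,10,22,0,0,0,-0.02],[10,24,54,0,0,0,-0.04],[10,38,85,0,0,0,-0.06],[10,52,116,0,0,0,-0.08],[10,63,140,0,0,0,-0.1],[10,70,156,0,0,0,-0.107],[10,73.6,163.3,0,0,0,-0.107],[10,73.6,163.3,0,0,0,-0.107],[10,73.6,163.3,0,0,0,-0.107]]'
python3 - <<'E'
from meas import *
p,d=optics.camera('top');cv2.imwrite('pics/t3.png',up(p[140:270,130:320])[...,::-1])
q=ray('top',blobs(masks(p)['yel'],140,160,240,230),92)
print(q.min(0),q.max(0))
for y in np.arange(q[:,1].min(),q[:,1].max(),8):
    s=q[abs(q[:,1]-y)<3]; print(round(y),s[:,0].min().round(1),s[:,0].max().round(1),end=' | ')
to(600.6,264.5,40,np.pi/2+.057)
s,d=optics.camera('scene');cv2.imwrite('pics/s3.png',s[...,::-1])
E
```

```text
clock: 9.6
eef_pos: [599.1, 263.8, 104.2]
eef_rot: [-3.14, 0.0, 1.628]
wrist_force: [-0.6, 0.5, -0.7]
finger_gap: 19.8
finger_force: 40.0
[585.58145438 118.6504154 ] [627.0706914 258.5473705]
119 586.2 624.2 | 127 585.6 626.4 | 135 587.0 626.4 | 143 593.9 618.4 | 151 592.7 617.8 | 159 592.1 615.9 | 167 591.5 616.0 | 175 591.6 615.4 | 183 591.0 615.5 | 191 590.5 614.8 | 199 589.9 613.6 | 207 589.3 613.7 | 215 589.4 613.8 | 223 588.8 613.2 | 231 588.2 612.0 | 239 587.0 612.1 | 247 587.1 614.9 | 255 600.7 619.8 | clock 9.65 pos [599.1 263.9 104.7] rot [-3.141  0.     1.628] gap 19.8 F 40.0 W [ 0.5  0.2 -0.3]
move [ 0.5  1.6 64.7] turn [-0.001  0.    -0.   ]
```

View pics/t3.png

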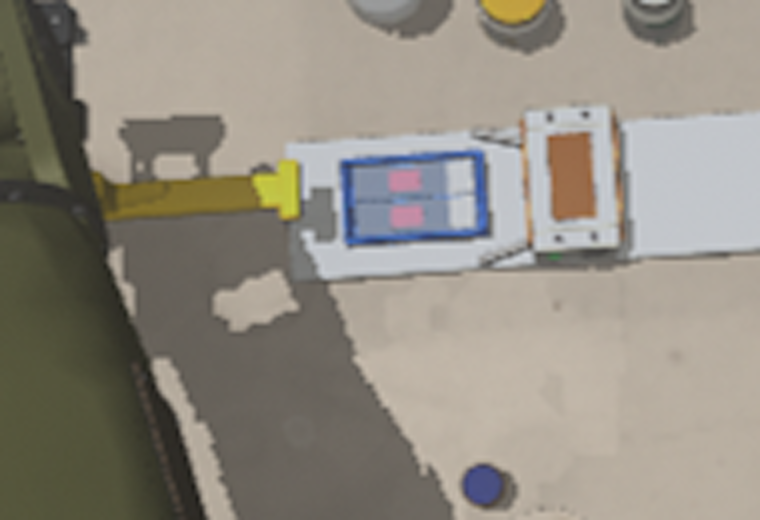

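View pics/s3.png

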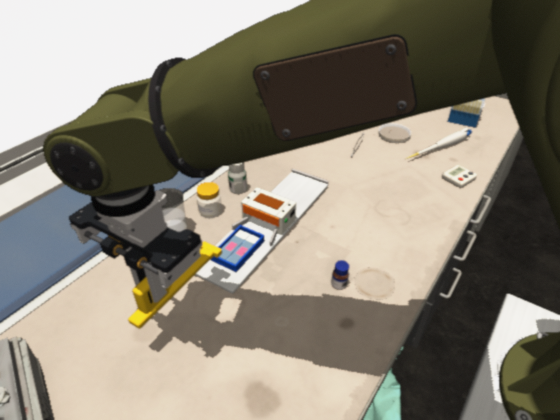

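The stick is held level, nose toward the tray (nose at (290,188), tray rear at (345,200) in the crop). It's about 2 mm off the centreline, which I'll correct while lowering.

```bash
python3 -m crank '[[10,0,0.7,20,0,0,0],[10,0,1.5,40,0,0,0],[10,0,1.5,55,0,0,0],[10,0,1.5,61,0,0,0],[10,0,1.5,64,0,0,0],[10,0,1.5,64,0,0,0],[10,0,1.5,64,0,0,0]]'
python3 - <<'E'
from meas import *
a=.057; b=np.array([619.2,-62]); ya=np.array([-np.sin(a),np.cos(a)])
p,d=optics.camera('top')
q=ray('top',blobs(masks(p)['yel'],140,160,240,230),27);print(q.min(0),q.max(0))
print(tray(p,32,190,165,264,215))
to(*(b+ya*307),40.5,np.pi/2+a)
E
```

```text
clock: 10.4
eef_pos: [601.7, 264.3, 41.8]
eef_rot: [3.14, -0.0, 1.628]
wrist_force: [-0.5, 0.3, -1.1]
finger_gap: 19.5
finger_force: 40.0
[590.1652334  119.37011614] [629.4868589  257.20033672]
(array([613.4,  48.3,  62.1, 101.5]), 0.061)
clock 10.45 pos [601.7 264.3  41.8] rot [ 3.14  -0.     1.628] gap 20.1 F 40.0 W [-0.7  1.7 -0.9]
move [-19.8  -1.1   1.3] turn [ 0.001 -0.    -0.   ]
```

```bash
python3 -m crank '[[10,-6,0,0.8,0,0,0],[10,-12,0,0.8,0,0,0],[10,-18,0,0.8,0,0,0],[10,-24,0,0.8,0,0,0],[10,-31,0,0.8,0,0,0],[10,-38,-0.5,0.8,0,0,0],[10,-45,-0.5,0.8,0,0,0],[10,-52,-0.5,0.8,0,0,0],[10,-59,-0.5,0.8,0,0,0],[10,-66,-0.5,0.8,0,0,0]]'
python3 - <<'E'
from meas import *
p,d=optics.camera('top');cv2.imwrite('pics/t4.png',up(p[140:270,130:320])[...,::-1])
print(tray(p,32,190,165,264,215))
to(598,30,40.5,np.pi/2+.057)
E
```

```text
clock: 11.45
eef_pos: [604.6, 197.7, 40.2]
eef_rot: [3.142, -0.0, 1.628]
wrist_force: [0.4, 0.4, -0.4]
finger_gap: 19.8
finger_force: 40.0
(array([615.3,  13.3,  63.4,  81.1]), 0.065)
clock 11.5 pos [604.7 196.7  40.1] rot [-3.141  0.     1.627] gap 19.7 F 40.0 W [ 0.1 -0.6 -1.2]
move [-166.1  -16.1   -0.3] turn [-0.     0.    -0.001]
```

View pics/t4.png

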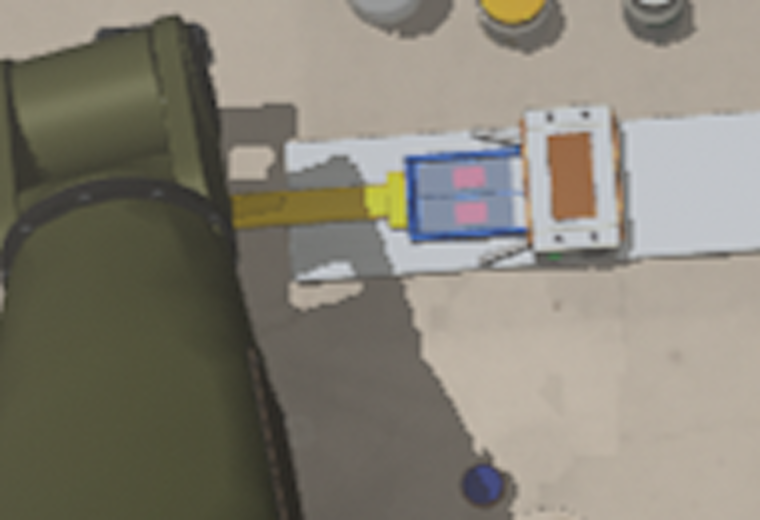

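The tray is entering the opening straight, with the nose centred behind it at (398,200). I'll keep pushing.

```bash
python3 -m crank '[[10,-7,0,0,0,0,0],[10,-15,0,0,0,0,0],[10,-23,0,0,0,0,0],[10,-31,0,0,0,0,0],[10,-39,0,0,0,0,0],[10,-47,0,0,0,0,0],[10,-55,0,0,0,0,0],[10,-63,0,0,0,0,0],[10,-71,0,0,0,0,0],[10,-79,0,0,0,0,0]]'
python3 -m crank '[[10,-8,0,0,0,0,0],[10,-16,0,0,0,0,0],[10,-24,0,0,0,0,0],[10,-32,0,0,0,0,0],[10,-40,0,0,0,0,0],[10,-48,0,0,0,0,0],[10,-55,0,0,0,0,0],[10,-61,0,0,0,0,0],[10,-66,0,0,0,0,0],[10,-71,0,0,0,0,0]]'
python3 - <<'E'
from meas import *
p,d=optics.camera('top')
q=ray('top',blobs(masks(p)['blue'],278,160,345,215),32);print(q.min(0),q.max(0))
print(tray(p,32,278,160,345,215))
to(609,29,40.5,np.pi/2+.057)
E
```

```text
clock: 12.5
eef_pos: [609.1, 118.7, 40.2]
eef_rot: [3.142, -0.0, 1.628]
wrist_force: [-0.6, 0.4, -0.2]
finger_gap: 19.7
finger_force: 40.0
clock: 13.5
eef_pos: [613.1, 48.1, 40.1]
eef_rot: [-3.142, -0.0, 1.628]
wrist_force: [-0.0, 0.9, -0.6]
finger_gap: 20.0
finger_force: 40.0
[ 591.10217866 -197.20708719] [657.30800792 -95.75001189]
(array([ 623.9, -146.2,   62.6,  100. ]), 0.052)
clock 13.55 pos [613.2  47.5  40.1] rot [3.142 0.    1.627] gap 19.7 F 40.0 W [ 0.4 -0.5 -1. ]
move [-18.2  -5.2  -0.4] turn [ 0.  0. -0.]
```

```bash
python3 -m crank '[[10,-6,0,0,0,0,0],[10,-12,0,0,0,0,0],[10,-17,0,0,0,0,0],[10,-20,0,0,0,0,0],[10,-20,0,0,0,0,0],[10,-15,0,-0.5,0,0,0],[10,0,0,-1,0,0,0],[10,20,0,-1,0,0,0],[10,45,0,-1,0,0,0],[10,75,0,-1,0,0,0]]'
python3 -m crank '[[10,30,0,0,0,0,0],[10,60,0,0,0,0,0],[10,90,0,0,0,0,0],[10,120,0,0,0,0,0],[10,140,0,0,0,0,0],[10,145,0,-10,0,0,0],[10,145,0,-40,0,0,0],[10,145,0,-60,0,0,0],[10,145,0,-60,0,0,0]]'
python3 - <<'E'
from meas import *
p,d=optics.camera('top')
print(tray(p,32,278,160,345,215))
to(433.5,198.8,100,np.pi/2-.05)
E
```

```text
clock: 14.55
eef_pos: [608.6, 125.2, 41.2]
eef_rot: [3.141, -0.0, 1.628]
wrist_force: [0.8, -0.5, 1.0]
finger_gap: 19.7
finger_force: 40.0
clock: 15.45
eef_pos: [602.1, 268.1, 105.0]
eef_rot: [3.136, -0.002, 1.627]
wrist_force: [0.4, -0.5, -0.9]
finger_gap: 19.5
finger_force: 40.0
(array([ 625. , -165.9,   62.2,  101.4]), 0.058)
clock 15.5 pos [601.2 267.8 102.7] rot [ 3.139e+00 -1.000e-03  1.627e+00] gap 19.6 F 40.0 W [-0.2  0.2 -1. ]
move [ -59.4 -171.4    2.2] turn [ 0.002 -0.001  0.106]
```

```bash
python3 -m crank '[[10,-8,-22,0,0,0,0.02],[10,-18,-54,0,0,0,0.04],[10,-30,-85,0,0,0,0.06],[10,-41,-118,0,0,0,0.08],[10,-50,-145,0,0,0,0.1],[10,-57,-163,0,0,0,0.106],[10,-59.4,-171.4,0,0,0,0.106],[10,-59.4,-171.4,0,0,0,0.106],[10,-59.4,-171.4,0,0,0,0.106]]'
python3 -c "
from h import *
to(433.5,198.8,25.3,np.pi/2-.05)"
```

```text
clock: 16.4
eef_pos: [433.5, 199.2, 101.0]
eef_rot: [3.141, -0.0, 1.522]
wrist_force: [0.2, -0.3, -0.8]
finger_gap: 19.7
finger_force: 40.0
clock 16.4 pos [433.5 199.2 101. ] rot [ 3.141 -0.     1.522] gap 19.7 F 40.0 W [ 0.2 -0.3 -0.8]
move [-0.4  0.  75.7] turn [ 0.    -0.     0.001]
```

```bash
python3 -m crank '[[10,0,0,20,0,0,0],[10,0,0,45,0,0,0],[10,0,0,63,0,0,0],[10,0,0,71,0,0,0],[10,0,0,75,0,0,0],[10,0,0,75.5,0,0,0],[10,0,0,75.5,0,0,0],[60,0,0,75.5,0,0,0],[60,0,0,75.5,0,0,0],[60,0,0,75.5,0,0,0]]'; python3 -m crank '[[60,0,0,0,0,0,0],[60,0,0,0,0,0,0],[60,0,0,-15,0,0,0],[60,0,0,-45,0,0,0],[60,0,0,-90,0,0,0],[60,0,0,-130,0,0,0],[60,0,0,-150,0,0,0],[60,0,0,-150,0,0,0],[60,0,0,-150,0,0,0]]'
python3 - <<'E'
from meas import *
p,d=optics.camera('scene');cv2.imwrite('pics/s5.png',p[...,::-1])
print(manip.read_state()['finger_gap'])
p,d=optics.camera('top');print(tray(p,32,278,160,345,215))
E
```

```text
clock: 17.4
eef_pos: [433.0, 199.2, 26.0]
eef_rot: [3.141, -0.0, 1.522]
wrist_force: [-0.1, 0.5, -0.1]
finger_gap: 40.5
finger_force: 0.0
clock: 18.3
eef_pos: [432.6, 199.0, 175.0]
eef_rot: [-3.141, 0.0, 1.522]
wrist_force: [0.2, 0.8, 0.3]
finger_gap: 56.5
finger_force: 0.0
56.19174874318033
(array([ 625. , -165.9,   62.2,  101.4]), 0.057)
```

View pics/s5.png

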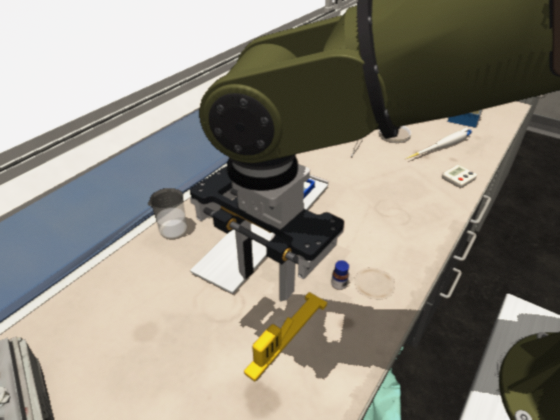

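The stick lies flat on the bench, handle up at (265,345). The gripper is clear of it, the small bottle at (341,275) hasn't moved, and the tray is on the out-feed table. I'll hand in now.

```bash
python3 -c "
from cell import manip
print(manip.sign_off())"
```

```text
the job is handed in; nothing more can be done
None
```

I handed the job in at about 18 s: the tray lies on the out-feed table about 104 mm past the tunnel's middle, and the push stick is flat on the bench, handle up and released; the sign-off gave no verdict, and I didn't re-measure the bystanders.

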